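Make up two field sampling kits on the microscopy bench

ROBOT

A 7-joint arm with a two-finger parallel gripper is mounted at the origin on the work surface. World frame = base frame: x ahead of the robot, y to its left, z up, the work surface at z = 0. Lengths are in m, angles in rad, forces in N, time in s.
With the tool pointing down it reaches from about 0.425 to 1.025 m from the base axis. Payload 3.6 kg.
Tool frame: the origin (TCP) lies midway between the tips of the shut fingers; the grasp point (between the pads) lies 19 mm behind it; z points along the fingers, y is the line along which they close (so a half turn about z gives the same grasp; the last joint's range is limited). The gripper opens to 85 mm and grips with 20 to 120 N. Pads are 22 mm wide; open, the fingers measure 114 mm over their backs; the gripper's body (76 mm by 85 mm) begins 54 mm behind the grasp point. The pads swing forward as they close: fully open they stand 13 mm farther back than shut.
Start: joints at [-1.347, 0.591, 0.048, 1.609, -0.033, 0.943, -0.034], TCP at [0.226, 0.689, 0.195] pointing down, gripper open.
Joint ranges: [-2.69, 2.69], [-0.47, 2.24], [-1.27, 1.36], [0.19, 2.51], [-1.53, 4.68], [0.08, 2.07], [-3.09, 3.09]. Speed limits (rad/s): [2.57, 2.57, 3.14, 3.14, 3.14, 3.14, 3.14].

INTERFACE

Orientations are given as a unit quaternion [w, x, y, z].
In Python, from station import state, get_image, camera_model, finish_job gives the robot as it stands.
- The arm moves only by the shell command python3 -m creep 'ROWS' [FORCE]. ROWS is JSON, a list of rows, each a list of 3 entries, a list of its own where there are three numbers: the turn, a rotation vector about the tool's x, y, z in rad, then the shift along the tool's x, y, z in mm, then the finger opening in mm, from 0 to 85.4. A call has 1 to 8 rows; each row shifts and turns the commanded pose from where the row before left it, along the tool's axes as they then stand; what a row does not reach is not made up. A row lasts 1/8 s, in which the tool goes at most 62.5 mm and 10.7 degrees, less where a joint would pass 70% of its speed; a pose out of reach is approached as far as the arm can. A call with a gripper value outside its range is refused whole. The fingers move at their own pace and stop on an object; FORCE is the grip in N (left out, the last holds). Time passes only in rows, so rows that do not move let the fingers close. It gives the time, the measured TCP pose, the force, the opening and the grip force at its end, in the units of the state.
- state(): the state, without advancing time (a new reading comes with each control period).
- get_image(name): name is "scene" or "side" or "wrist"; returns the picture (400x640x3 uint8, red, green, blue); there is no depth.
- camera_model(name): a dict with "fovy" (degrees; the focal length in pixels is half the picture's height over the tangent of half this angle, whatever the lens; pixels are square), "cx", "cy" (the principal point, pixels), "R" (3x3) and "t" (3): a world point X has camera coordinates R X + t. Camera axes: x right, y down, z forward; pixel columns grow to the right and rows downward; lengths in m; the calibration is good to about 2 mm. A picture is of the moment at which its call begins: read the wrist's pose just before it. camera_model takes no time and is no camera call; for the wrist camera it gives the pose at the moment of the call.
- finish_job(): hands the job in; it is judged then, once.
The state is a dict: "time": time; "q": joint angles; "qd": joint speeds; "effort": joint torques, N m; "ee_pos": TCP position; "ee_rot": TCP orientation; "force": force on the tool from outside, world axes, zero at the start; "torque": the same for the moment, N m; "grip_width": opening from 0.0 (shut) to 1.0 (fully open); "grip_force": force on a finger pad.
Only numpy, scipy, OpenCV 4.12 (cv2) and the standard library are available. Lean on these libraries where they do the work, as an engineer would, in place of code of your own. Each camera call takes 0.05 s, during which the arm holds its last target. There are 200 camera calls.

TASK

Make up the two field kits: the orange tray gets the blue-capped dropper bottle in its shorter end bay, the red slide box in its long middle bay and the purple-lidded sample pot in its other end bay; the blue tray gets the green-capped dropper bottle in its short bay and the yellow cover-glass box in its longer bay. Set each thing down (do not drop it) upright and flat on the floor of its bay, let go of it and leave it at rest. Leave the black-capped bottle, the roll of tape and the grey-lidded tub standing where they are.

Things in the scene. Friction and masses are not known exactly. Their poses are not given: they have to be found in the camera images.
- orange_tray: Orange tray, fixed to the bench, 78 x 240 mm, long side along its y, yaw within 0.25 rad. Floor 2 mm thick; rim and dividers 3 mm thick, tops 9 mm above the bench. Origin: centre of underside; x across, y along, z up. Bays 72 mm across, centred on x = 0. Their lengths along y: bottle bay 54 mm, centre y -90 mm; slide-box bay 104 mm, centre y -8 mm; pot bay 70 mm, centre y +82 mm.
- blue_tray: Blue tray, fixed to the bench, 78 x 149 mm, long side along its y, yaw within 0.25 rad. Floor 2 mm thick; rim and dividers 3 mm thick, tops 9 mm above the bench. Origin: centre of underside; x across, y along, z up. Bays 72 mm across, centred on x = 0. Their lengths along y: bottle bay 54 mm, centre y -44.5 mm; cover-glass bay 86 mm, centre y +28.5 mm.
- blue_bottle: Dropper bottle, upright: white squeeze body 30 mm diameter with a paper label, 42 mm high, then a blue screw cap 24 mm diameter narrowing to a nozzle; 64 mm high in all, about 35 g. Origin: centre of its underside; z up. Goes in the orange tray.
- slide_box: Red carton of microscope slides with a white paper patch on top, 50 mm (its x) by 80 mm (its y) by 36 mm high, rigid, about 200 g. Origin: centre of its underside; z up. Lies with its long side along the tray's long side in the orange tray.
- sample_pot: Round pale grey pot, 44 mm diameter (42 mm at the foot), with a 12 mm high purple lid 44 mm diameter; 42 mm high in all, about 45 g. Origin: centre of its underside; z up. Goes in the orange tray.
- green_bottle: Dropper bottle, upright: white squeeze body 30 mm diameter with a paper label, 42 mm high, then a green screw cap 24 mm diameter narrowing to a nozzle; 64 mm high in all, about 35 g. Origin: centre of its underside; z up. Goes in the blue tray.
- cover_box: Yellow carton of cover glasses with a white paper patch on top, 46 mm (its x) by 62 mm (its y) by 36 mm high, rigid, about 120 g. Origin: centre of its underside; z up. Lies with its long side along the tray's long side in the blue tray.
- black_bottle: Dropper bottle, upright: white squeeze body 30 mm diameter with a paper label, 42 mm high, then a black screw cap 24 mm diameter narrowing to a nozzle; 64 mm high in all, about 35 g. Origin: centre of its underside; z up. Not wanted: it stays where it stands among the stock.
- tape_roll: Roll of yellowish tape lying flat, 96 mm outside and 72 mm inside diameter, 24 mm high, loose. Origin: centre of its underside. Stays where it is.
- tub: White round tub with a grey lid, 94 mm diameter, 68 mm high, loose. Origin: centre of its underside. Stays where it is.

How it is judged:
By the outcome, as a careful person would: the job done as asked, in the order asked, and still so for the second after the job is handed in, with the robot touching nothing.
It also fails if it takes over 136 s, if anything falls off the work surface, if the arm or the gripper's body presses on something with over 40 N, if the wrist force passes 120 N, or if a joint passes its speed limit or range.

## Working session

There is one attempt and no reset: what is moved stays moved. The work goes in short steps, Python scripts to look and compute and a shell command to move; the robot and the scene stay as the last step left them, time stands still between calls to the robot, and variables do not carry over. Pictures are saved under pics/ and viewed, at most 14 in all, crops included, and the job is handed in when it is done.

```bash
ls; mkdir -p pics
python3 - <<'E'
from station import *
import cv2
s=state();print(s)
for n in("scene","side","wrist"):
    im=get_image(n);cv2.imwrite(f"pics/{n}0.png",im[:,:,::-1]);m=camera_model(n);print(n,m)
E
```

```text
pics
{'time': 0.0, 'q': array([-1.34748378,  0.59215835,  0.04826165,  1.60978922, -0.03331862,
        0.94270624, -0.03369961]), 'qd': array([-2.36613036e-04, -7.32555862e-04, -9.15940807e-04,  1.85604898e-03,
        1.48170486e-03,  9.97683472e-05,  4.05672872e-04]), 'effort': array([-5.26037384e-04, -5.48690808e+01,  1.54651064e+00, -1.98123783e+01,
        9.40881815e-03,  8.70596938e-03,  5.70634441e-06]), 'ee_pos': array([0.22555565, 0.68808015, 0.19362415]), 'ee_rot': array([-1.32184446e-04,  1.57693887e-01,  9.87487400e-01, -1.12077764e-03]), 'force': array([ 0.85783491,  0.99337349, -0.10358176]), 'torque': array([-0.04291221, -0.06005711,  0.02840228]), 'grip_force': 0.0, 'grip_width': 1.0031170238452927}
scene {'fovy': 50.77244928432893, 'cx': 324.12771939041085, 'cy': 199.24894058935422, 'R': array([[-0.77428868,  0.63261984,  0.01640662],
       [ 0.48990532,  0.61562277, -0.61725309],
       [-0.40058684, -0.46989439, -0.78659357]]), 't': array([ 0.50079065, -0.28984817,  1.13409029])}
side {'fovy': 54.811337593135235, 'cx': 325.0267681325239, 'cy': 198.6060431828804, 'R': array([[-0.77775048, -0.62856451, -0.0032939 ],
       [-0.44548396,  0.55489868, -0.70258914],
       [ 0.44345038, -0.54497166, -0.71158812]]), 't': array([0.47158465, 0.29846521, 0.65474771])}
wrist {'fovy': 66.17783421733412, 'cx': 315.52514402635376, 'cy': 197.41916621094248, 'R': array([[ 0.31122445,  0.95033397, -0.00216623],
       [ 0.91727054, -0.29979891,  0.26217432],
       [ 0.24850373, -0.08358207, -0.9650181 ]]), 't': array([-0.72436027, -0.03491106,  0.37975447])}
```

View pics/scene0.png

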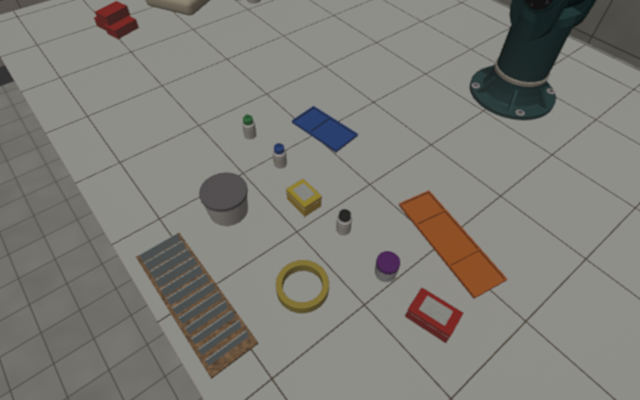

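View pics/side0.png

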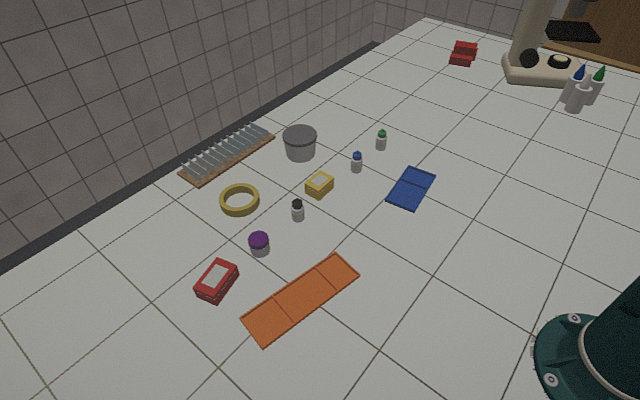

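View pics/wrist0.png

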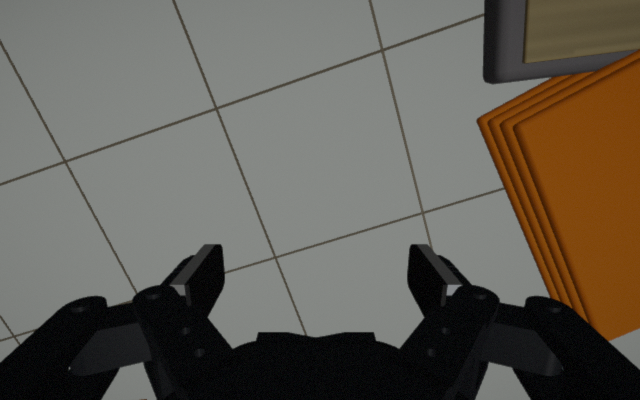

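The scene and side views show everything:

| Object | Scene (px) | Side (px) |
|---|---|---|
| Green cap | (248,119) | (381,131) |
| Blue cap | (279,148) | (357,154) |
| Yellow box | (304,196) | (320,183) |
| Black cap | (344,215) | (297,203) |
| Purple lid | (388,262) | (259,240) |
| Red box | (435,314) | (216,281) |
| Orange tray | (452,243) | (302,300) |
| Blue tray | (325,128) | (412,187) |

The wrist view shows only bench clutter. Next I fit the models to the coloured silhouettes in both views.

```bash
cat > h.py <<'E'
import numpy as np, cv2
from scipy.optimize import least_squares, minimize
from station import *
def K(m):
    f=200/np.tan(np.radians(m["fovy"]/2)); return f
def proj(m,X):
    c=np.asarray(X)@np.array(m["R"]).T+m["t"]; return c[:,:2]/c[:,2:]*K(m)+[m["cx"],m["cy"]]
def ring(r,z,n=24):
    a=np.arange(n)*2*np.pi/n; return np.c_[r*np.cos(a),r*np.sin(a),0*a+z]
def box(w,l,z0,z1): return np.array([[x*w/2,y*l/2,z] for x in(-1,1) for y in(-1,1) for z in(z0,z1)])/1.
def cyl(r,z0,z1): return np.r_[ring(r,z0),ring(r,z1)]
cap=np.r_[ring(.012,.042),ring(.012,.052)]
# name: model pts, hue range, symmetric, 
OBJ=dict(orange_tray=(box(.078,.240,0,.009),(5,17),0), blue_tray=(box(.078,.149,0,.009),(105,125),0),
 slide_box=(box(.05,.08,0,.036),(172,184),0), cover_box=(box(.046,.062,0,.036),(20,33),0),
 sample_pot=(cyl(.022,.030,.042),(128,160),1), blue_bottle=(cyl(.012,.042,.054),(105,125),1), green_bottle=(cyl(.012,.042,.054),(45,85),1))
def mask(im,hr,smin=90,vmin=30):
    h=cv2.cvtColor(im,cv2.COLOR_RGB2HSV).astype(int); H=h[...,0].copy()
    if hr[1]>180: H[H<hr[1]-180]+=180
    return ((H>=hr[0])&(H<=hr[1])&(h[...,1]>smin)&(h[...,2]>vmin)).astype(np.uint8)
def blob(im,hr,px,smin=90,vmin=30):
    n,l,st,c=cv2.connectedComponentsWithStats(cv2.morphologyEx(mask(im,hr,smin,vmin),cv2.MORPH_CLOSE,np.ones((3,3))))
    d=[np.linalg.norm(c[i]-px)-(st[i,4]**.5) if st[i,4]>12 else 1e9 for i in range(1,n)]
    i=1+int(np.argmin(d)); pts=np.argwhere(l==i)[:,::-1].astype(np.float32)
    corners=np.concatenate([pts+[a,b] for a in(-.5,.5) for b in(-.5,.5)]).astype(np.float32)
    return cv2.convexHull(corners)[:,0],st[i],c[i]
def tri(ms,pxs):
    A=[];b=[]
    for m,p in zip(ms,pxs):
        R=np.array(m["R"]);t=np.array(m["t"]);u=(np.array(p)-[m["cx"],m["cy"]])/K(m)
        for k in(0,1): A.append(R[k]-u[k]*R[2]); b.append(u[k]*t[2]-t[k])
    return np.linalg.lstsq(np.array(A),np.array(b),rcond=None)[0]
th=np.arange(48)*2*np.pi/48; D=np.c_[np.cos(th),np.sin(th)]
def sup(h): return (h@D.T).max(0)   # support function of a hull
def place(P,p):
    c,s=np.cos(p[3]),np.sin(p[3]); return P@np.array([[c,s,0],[-s,c,0],[0,0,1]])+p[:3]
def fit(P,ms,hulls,p0,sym):
    S=[sup(h) for h in hulls]
    f=lambda p:np.concatenate([sup(proj(m,place(P,p)))-s for m,s in zip(ms,S)])
    best=None
    for y in ([0] if sym else [0,.5,-.5,1,-1,1.5]):
        r=least_squares(lambda q:f(np.r_[q,0] if sym else q),(p0[:3] if sym else np.r_[p0[:3],y]),x_scale=[.01,.01,.01]+([] if sym else [.1]),loss='soft_l1')
        if best is None or r.cost<best.cost: best=r
    rms=np.sqrt(np.mean(f(np.r_[best.x,0] if sym else best.x)**2))
    return best.x,rms
E
cat > m1.py <<'E'
from h import *
px=dict(green_bottle=((248,119),(381,131)),blue_bottle=((279,148),(357,154)),cover_box=((304,196),(320,183)),sample_pot=((388,262),(259,240)),
slide_box=((435,314),(216,281)),orange_tray=((452,243),(302,300)),blue_tray=((325,128),(412,187)))
ms=[camera_model("scene"),camera_model("side")]
ims=[cv2.imread(f"pics/{n}0.png")[:,:,::-1].copy() for n in("scene","side")]
for n,p in px.items():
    P,hr,sym=OBJ[n]; b=[blob(im,hr,q) for im,q in zip(ims,p)]
    X=tri(ms,p); r,rms=fit(P,ms,[x[0] for x in b],X,sym)
    print(n,[list(x[1]) for x in b],np.round(X,3),np.round(r,4),'rms',round(rms,2))
for n,a,b in(("black cap top",(344,214),(297,202)),("tub lid",(224,191),(300,135)),("tape",(302,286),(239,200))): print(n,np.round(tri(ms,(a,b)),3))
E
python3 m1.py
```

```text
green_bottle [[np.int32(244), np.int32(115), np.int32(8), np.int32(9), np.int32(59)], [np.int32(378), np.int32(129), np.int32(8), np.int32(9), np.int32(52)]] [ 0.641 -0.286  0.055] [ 0.6397 -0.2906 -0.0008] rms 0.84
blue_bottle [[np.int32(274), np.int32(144), np.int32(10), np.int32(10), np.int32(74)], [np.int32(353), np.int32(151), np.int32(8), np.int32(9), np.int32(60)]] [ 0.637 -0.169  0.05 ] [ 0.6376 -0.1696 -0.0014] rms 0.67
cover_box [[np.int32(287), np.int32(179), np.int32(34), np.int32(37), np.int32(606)], [np.int32(305), np.int32(170), np.int32(29), np.int32(31), np.int32(465)]] [ 0.662 -0.048  0.021] [ 0.6634 -0.0481 -0.0021  0.015 ] rms 0.73
sample_pot [[np.int32(377), np.int32(252), np.int32(22), np.int32(22), np.int32(388)], [np.int32(248), np.int32(231), np.int32(20), np.int32(17), np.int32(253)]] [0.643 0.178 0.033] [ 0.6449  0.1788 -0.0014] rms 0.88
slide_box [[np.int32(406), np.int32(288), np.int32(57), np.int32(54), np.int32(1139)], [np.int32(193), np.int32(257), np.int32(46), np.int32(48), np.int32(945)]] [0.644 0.297 0.019] [ 0.6458  0.2944 -0.0018  0.2619] rms 0.97
orange_tray [[np.int32(399), np.int32(191), np.int32(108), np.int32(107), np.int32(4273)], [np.int32(239), np.int32(251), np.int32(121), np.int32(99), np.int32(4602)]] [ 0.493  0.214 -0.005] [ 0.4968  0.2076 -0.002  -0.1939] rms 0.5
blue_tray [[np.int32(293), np.int32(107), np.int32(64), np.int32(44), np.int32(1359)], [np.int32(385), np.int32(165), np.int32(51), np.int32(48), np.int32(1324)]] [ 0.484 -0.197  0.003] [ 0.4864 -0.1971 -0.0025  0.1309] rms 0.84
black cap top [0.643 0.055 0.05 ]
tub lid [ 0.797 -0.129  0.061]
tape [0.787 0.109 0.008]
```

All fits agree to about 1 mm, with the objects standing on z≈0. Next: turn the tool to the tray's yaw, then move over the blue bottle.

```bash
cat > plan.py <<'E'
import sys,numpy as np
from station import state
from scipy.spatial.transform import Rotation as Ro
s=state(); w,x,y,z=s["ee_rot"]; R=Ro.from_quat([x,y,z,w]).as_matrix()
print("t",round(s["time"],2),"pos",np.round(s["ee_pos"],4),"yaw",round(np.arctan2(R[1,1],R[0,1]),3),"tilt",np.round(R[:2,2],3),"F",np.round(s["force"],1),"w",round(s["grip_width"],3),"gf",round(s["grip_force"],1),"q7",round(s["q"][6],2))
if len(sys.argv)>4:
    X=np.array([float(a) for a in sys.argv[1:4]]);a=float(sys.argv[4])
    T=np.array([[-np.sin(a),np.cos(a),0],[np.cos(a),np.sin(a),0],[0,0,-1]]).T
    print("turn first",np.round(Ro.from_matrix(R.T@T).as_rotvec(),3),"then shift mm",np.round(T.T@(X-s["ee_pos"])*1000,1))
E
Z='[0,0,0.181]'
python3 -m creep '[[[0,0,0.181],[0,0,0],85],[[0,0,0.181],[0,0,0],85],[[0,0,0.181],[0,0,0],85],[[0,0,0.181],[0,0,0],85],[[0,0,0.181],[0,0,0],85],[[0,0,0.181],[0,0,0],85],[[0,0,0.181],[0,0,0],85],[[0,0,0.181],[0,0,0],85]]' 30
python3 plan.py 0.638 -0.170 0.25 -0.194
python3 -m creep '[[[0,0,0],[-38,28,-3],85],[[0,0,0],[-38,28,-3],85],[[0,0,0],[-38,28,-3],85],[[0,0,0],[-38,28,-3],85],[[0,0,0],[-38,28,-3],85],[[0,0,0],[-38,28,-3],85],[[0,0,0],[-38,28,-3],85],[[0,0,0],[-38,28,-3],85]]'
python3 plan.py 0.638 -0.170 0.25 -0.194
```

```text
time: 1.15
ee_pos: [0.2255, 0.6886, 0.1943]
ee_rot: [0.0, 0.774, 0.633, -0.0]
force: [0.3, -0.2, -0.8]
grip_width: 1.0
grip_force: 0.0
t 1.15 pos [0.2255 0.6886 0.1943] yaw -0.2 tilt [-0.    -0.001] F [ 0.3 -0.2 -0.8] w 1.0 gf 0.0 q7 -1.25
turn first [-0.     0.001 -0.006] then shift mm [-763.   570.3  -55.7]
time: 2.15
ee_pos: [0.3874, 0.346, 0.2188]
ee_rot: [-0.0, 0.772, 0.635, -0.0]
force: [-0.5, 0.9, -0.1]
grip_width: 0.994
grip_force: 0.0
t 2.15 pos [0.3874 0.346  0.2188] yaw -0.194 tilt [-0. -0.] F [-0.5  0.9 -0.1] w 0.994 gf 0.0 q7 -0.76
turn first [-0.  0.  0.] then shift mm [-458.   345.4  -31.2]
```

```bash
python3 -m creep '[[[0,0,0],[-46,35,-3],85],[[0,0,0],[-46,35,-3],85],[[0,0,0],[-46,35,-3],85],[[0,0,0],[-46,35,-3],85],[[0,0,0],[-46,35,-3],85],[[0,0,0],[-46,35,-3],85],[[0,0,0],[-46,35,-3],85],[[0,0,0],[-46,35,-3],85]]' >/dev/null
python3 -m creep '[[[0,0,0],[-46,34,-3],85],[[0,0,0],[-46,32,-3],85],[[0,0,0],[0,0,0],85]]' >/dev/null
python3 plan.py 0.638 -0.170 0.25 -0.194
python3 - <<'E'
from h import *
m=camera_model("wrist");im=get_image("wrist");cv2.imwrite("pics/w1.png",im[:,:,::-1])
print(-np.array(m["R"]).T@m["t"], np.array(m["R"])[2])
for X in([.638,-.170,.064],[.64,-.2906,.064],[.6634,-.048,.036]):print(proj(m,np.array([X])))
E
```

```text
t 3.52 pos [ 0.6382 -0.1775  0.2493] yaw -0.202 tilt [ 0.001 -0.005] F [-0.1 -0.3  1.2] w 0.993 gf 0.0 q7 0.31
turn first [ 0.002  0.004 -0.008] then shift mm [ 7.4 -1.6 -0.7]
[ 0.651532   -0.11139201  0.42915943] [-0.05127576 -0.26163474 -0.96380395]
[[313.56823288 164.5577359 ]]
[[333.80333722 254.34270516]]
[[313.84576452  55.74892801]]
```

View pics/w1.png

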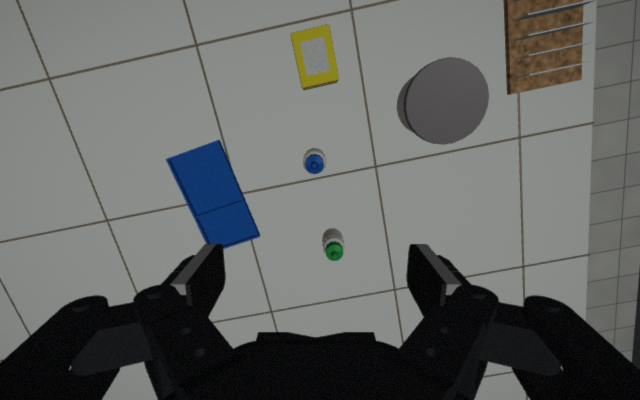

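The wrist view shows the blue cap at (314,163), the green cap at (334,251), the yellow box at (315,57) and the blue tray from (167,158) to (259,236). The tray's short bay is at its near, -y end, and the predictions match to 1–2 px. I refine by fitting this view jointly with the two fixed cameras.

```bash
cat > m2.py <<'E'
from h import *
import sys,json
def run(pic,m,guess,names):   # fit wrist-only in x,y,yaw (z=0) and jointly with fixed views
    im=cv2.imread(pic)[:,:,::-1].copy()
    ms=[camera_model("scene"),camera_model("side")]; ims=[cv2.imread(f"pics/{n}0.png")[:,:,::-1].copy() for n in("scene","side")]
    for n in names:
        P,hr,sym=OBJ[n]; g=np.array(guess[n]); p0=np.r_[g[:2],0,g[2] if len(g)>2 else 0]
        c=lambda mm:proj(mm,place(P,p0)).mean(0)
        hs=[blob(i,hr,c(mm))[0] for i,mm in zip([im]+ims,[m]+ms)]
        j,rj=fit(P,[m]+ms,hs,p0,sym)
        S=sup(hs[0]);f=lambda q:sup(proj(m,place(P,np.r_[q[:2],0,q[2] if not sym else 0])))-S
        r=least_squares(f,np.r_[g[:2]] if sym else np.r_[g[:2],g[2]],x_scale=.01,loss='soft_l1')
        print(n,"joint",np.round(j,4),round(rj,2),"wrist z=0",np.round(r.x,4),"rms",round(np.sqrt(np.mean(f(r.x)**2)),2))
G=dict(green_bottle=(.6397,-.2906),blue_bottle=(.6376,-.1696),cover_box=(.6634,-.0481,.015),sample_pot=(.6449,.1788),slide_box=(.6458,.2944,.2619),orange_tray=(.4968,.2076,-.1939),blue_tray=(.4864,-.1971,.1309))
E
python3 - <<'E'
from m2 import *
run("pics/w1.png",camera_model("wrist"),G,["green_bottle","blue_bottle","cover_box","blue_tray"])
E
```

```text
green_bottle joint [ 0.6399 -0.2885 -0.    ] 0.8 wrist z=0 [ 0.6401 -0.2882] rms 0.38
blue_bottle joint [ 6.373e-01 -1.672e-01  3.000e-04] 0.67 wrist z=0 [ 0.6373 -0.1669] rms 0.18
cover_box joint [ 6.63e-01 -4.49e-02  4.00e-04  1.34e-02] 0.91 wrist z=0 [ 0.6629 -0.0443  0.0137] rms 0.66
blue_tray joint [ 0.4859 -0.1947 -0.0012  0.1406] 1.42 wrist z=0 [ 0.4864 -0.1941  0.1462] rms 2.04
```

```bash
python3 plan.py 0.6373 -0.168 0.060 -0.194
python3 -m creep '[[[0,0,0.006],[9,-2,30],70],[[0,0,0],[0,0,40],70],[[0,0,0],[0,0,40],70],[[0,0,0],[0,0,40],70],[[0,0,0],[0,0,39],70],[[0,0,0],[0,0,0],70],[[0,0,0],[0,0,0],70]]' 25 >/dev/null
python3 plan.py 0.6373 -0.168 0.010 -0.194
```

```text
t 3.58 pos [ 0.6376 -0.1737  0.2486] yaw -0.199 tilt [-0.    -0.001] F [-0.   1.1  0.1] w 0.998 gf 0.0 q7 0.31
turn first [ 0.     0.001 -0.005] then shift mm [  5.5  -1.4 188.6]
t 4.45 pos [ 0.6384 -0.1607  0.0609] yaw -0.199 tilt [ 0.001 -0.   ] F [0.4 0.4 0.6] w 0.821 gf 0.0 q7 0.41
turn first [ 0.001 -0.    -0.005] then shift mm [-7.4  0.3 50.9]
```

The wrist fit had used a pose from just after the picture, so it is about 3 mm off in y. Corrected, it agrees with the fixed cameras: y≈-0.170.

```bash
python3 -m creep '[[[0,0,-0.005],[-9.5,0.7,10],70],[[0,0,0],[0,0,20],70],[[0,0,0],[0,0,20.5],70],[[0,0,0],[0,0,0],70],[[0,0,0],[0,0,0],70]]' 25 >/dev/null
python3 plan.py 0.6376 -0.170 0.010 -0.194
python3 - <<'E'
from h import *
m=camera_model("wrist");im=get_image("wrist");cv2.imwrite("pics/w2.png",im[:,:,::-1])
E
```

```text
t 5.08 pos [ 0.6364 -0.1709  0.0089] yaw -0.195 tilt [-0.  0.] F [-0.1 -0.2  0.4] w 0.821 gf 0.0 q7 0.46
turn first [-0.     0.    -0.001] then shift mm [ 1.1  1.  -1.1]
```

View pics/w2.png

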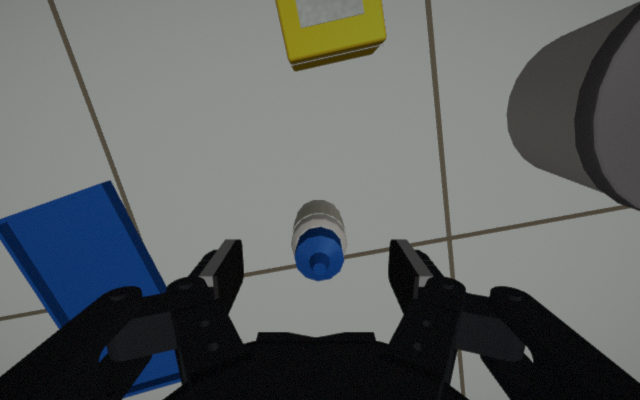

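The bottle stands between the fingers, with its cap at (319,255) and the pads at columns 235 and 395. I check the nozzle prediction, then close.

```bash
python3 - <<'E'
from h import *
m=camera_model("wrist");p=np.array(state()["ee_pos"])
print(proj(m,np.array([[.6376,-.170,.064],[p[0],p[1],.064],[p[0],p[1],.031]])))
from m2 import *
run("pics/w2.png",m,G,["blue_bottle"])
E
python3 -m creep '[[[0,0,0],[0,0,0],20],[[0,0,0],[0,0,0],20],[[0,0,0],[0,0,0],20],[[0,0,0],[0,0,0],20],[[0,0,0],[0,0,0],20],[[0,0,0],[0,0,0],20]]' 25 >/dev/null
python3 plan.py 0.6376 -0.170 0.010 -0.194
```

```text
[[316.43139842 264.76467209]
 [315.06883886 267.11085997]
 [315.12614364 238.50902261]]
blue_bottle joint [ 0.6383 -0.1727 -0.0014] 0.83 wrist z=0 [ 0.6385 -0.1722] rms 0.27
t 5.88 pos [ 0.6369 -0.171   0.0098] yaw -0.195 tilt [ 0.001 -0.   ] F [ 1.4 -0.3  4.6] w 0.266 gf 24.6 q7 0.46
turn first [ 0.001  0.    -0.001] then shift mm [ 1.1  0.5 -0.2]
```

Opening is 22.7 mm where the body is 30 mm, so I check what is gripped.

Run:
```python
from h import *
im=get_image("wrist")[150:350,150:490];cv2.imwrite("pics/w3.png",cv2.resize(im[:,:,::-1],None,fx=2,fy=2))
```

```text
(no output)
```

View pics/w3.png

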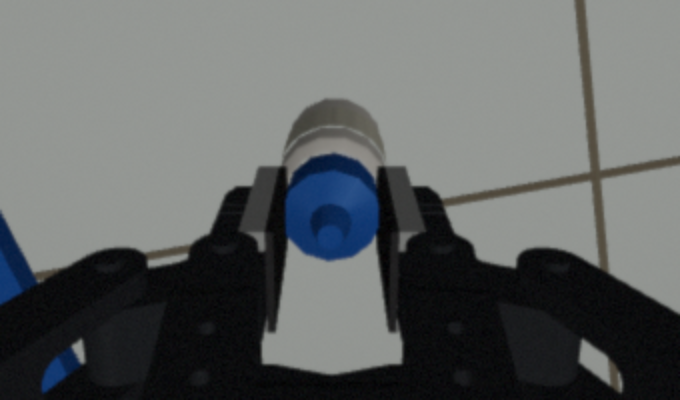

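The pads sit on the soft white body, just under the cap, and squeeze it a little. Lift and carry.

```bash
python3 -m creep '[[[0,0,0],[0,0,-5],20],[[0,0,0],[0,0,-15],20],[[0,0,0],[0,0,-30],20],[[0,0,0],[0,0,-30],20],[[0,0,0],[0,0,-30],20],[[0,0,0],[0,0,0],20]]' 25 
python3 plan.py 0.4794 0.1193 0.12 -0.194
```

```text
time: 6.68
ee_pos: [0.6384, -0.1718, 0.1225]
ee_rot: [0.002, 0.773, 0.635, 0.002]
force: [0.0, -0.4, -0.1]
grip_width: 0.26
grip_force: 24.6
t 6.67 pos [ 0.6384 -0.1718  0.1225] yaw -0.195 tilt [ 0.006 -0.002] F [ 0.  -0.4 -0.1] w 0.26 gf 24.6 q7 0.39
turn first [ 0.006  0.    -0.001] then shift mm [ 255.  -212.2    2.5]
```

```bash
python3 -m creep '[[[0,0,0],[20,-16,0],20],[[0,0,0],[34,-28,0],20],[[0,0,0],[34,-29,0],20],[[0,0,0],[34,-29,0],20],[[0,0,0],[34,-29,0],20],[[0,0,0],[34,-28,0],20],[[0,0,0],[34,-28,0],20],[[0,0,0],[31,-25,0],20]]' 25 >/dev/null
python3 -m creep '[[[0,0,0],[0,0,0],20],[[0,0,0],[0,0,0],20],[[0,0,0],[0,0,0],20]]' >/dev/null
python3 plan.py 0.4794 0.1193 0.014 -0.194
python3 - <<'E'
from m2 import *
m=camera_model("wrist");im=get_image("wrist");cv2.imwrite("pics/w4.png",im[:,:,::-1])
run("pics/w4.png",m,G,["slide_box","sample_pot","orange_tray"])
E
```

```text
t 8.05 pos [0.4785 0.119  0.1193] yaw -0.197 tilt [ 0.    -0.001] F [ 0.2 -0.2  0.2] w 0.257 gf 24.6 q7 -0.06
turn first [ 0.001  0.001 -0.003] then shift mm [  0.5   0.9 105.3]
slide_box joint [ 0.6323  0.2876 -0.0379  0.37  ] 38.06 wrist z=0 [0.6254 0.2    0.7056] rms 68.5
sample_pot joint [ 0.6461  0.1775 -0.0012] 0.89 wrist z=0 [0.6457 0.1773] rms 0.47
orange_tray joint [ 0.4938  0.1877 -0.039  -0.195 ] 8.8 wrist z=0 [ 0.4873  0.1577 -0.1968] rms 22.04
```

View pics/w4.png

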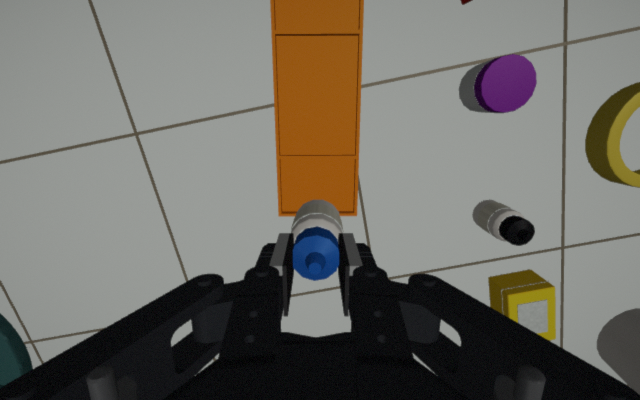

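The wrist view shows the orange tray's short bay straight ahead: front rim at row 215 (columns 279 to 357), dividers at rows 155 and 35, pot at (506,83). The tray is cut off in this view, so I check those edges by intersecting their rays with the rim height.

```bash
cat > ray.py <<'E'
from h import *
def ray(m,p,z):
    R=np.array(m["R"]);C=-R.T@np.array(m["t"]);d=R.T@np.r_[(np.array(p)-[m["cx"],m["cy"]])/K(m),1]; return C+d*(z-C[2])/d[2]
def local(X,c,yaw):
    d=np.array(X[:2])-c[:2]; return np.array([np.cos(yaw)*d[0]+np.sin(yaw)*d[1],-np.sin(yaw)*d[0]+np.cos(yaw)*d[1]])*1000
E
python3 - <<'E'
from ray import *
m=camera_model("wrist")
for p in((279,215),(357,215),(279,155),(358,155),(275,35),(362,35)): print(p,np.round(local(ray(m,p,.009),(.4968,.2076),-.194),1))
E
```

```text
(279, 215) [ -37.1 -120.8]
(357, 215) [  40.6 -121. ]
(279, 155) [-35.1 -61.1]
(358, 155) [ 39.6 -61.3]
(275, 35) [-35.   41.7]
(362, 35) [39.6 41.4]
```

Agrees to about 2 mm; I shift 1.5 mm in +x and lower.

```bash
python3 -m creep '[[[0,0,-0.003],[0,2,30],20],[[0,0,0],[0,0,35],20],[[0,0,0],[0,0,25],20],[[0,0,0],[0,0,10],20],[[0,0,0],[0,0,3],20],[[0,0,0],[0,0,0],20],[[0,0,0],[0,0,0],20]]' 25 >/dev/null
python3 plan.py 0.481 0.119 0.0118 -0.194
python3 -m creep '[[[0,0,0],[0,0,2.5],20],[[0,0,0],[0,0,0],20],[[0,0,0],[0,0,0],20]]' >/dev/null
python3 plan.py 0.481 0.119 0.0118 -0.194
```

```text
t 8.97 pos [0.4805 0.1202 0.0171] yaw -0.192 tilt [0.002 0.   ] F [0.4 1.  0.8] w 0.261 gf 24.6 q7 0.09
turn first [ 0.001 -0.001  0.002] then shift mm [-1.   0.7  5.3]
t 9.35 pos [0.4799 0.1201 0.0139] yaw -0.192 tilt [0. 0.] F [ 0.1  0.  -0.4] w 0.263 gf 24.6 q7 0.09
turn first [ 0.    -0.     0.002] then shift mm [-0.8  1.3  2.1]
```

```bash
python3 -m creep '[[[0,0,0],[0,0,1.5],20],[[0,0,0],[0,0,0],20],[[0,0,0],[0,0,0],20]]' >/dev/null
python3 plan.py
python3 -m creep '[[[0,0,0],[0,0,1],20],[[0,0,0],[0,0,0],20],[[0,0,0],[0,0,0],20]]' >/dev/null
python3 plan.py
python3 - <<'E'
from h import *
im=get_image("side")[220:370,220:390];cv2.imwrite("pics/s5.png",cv2.resize(im[:,:,::-1],None,fx=3.5,fy=3.5,interpolation=2))
E
```

```text
t 9.72 pos [0.4798 0.12   0.0123] yaw -0.192 tilt [-0. -0.] F [-0.4  0.4  0.4] w 0.26 gf 24.6 q7 0.09
t 10.1 pos [0.4802 0.12   0.0117] yaw -0.192 tilt [0.001 0.   ] F [-0.8 -0.1  5.8] w 0.255 gf 25.0 q7 0.09
```

Contact (5.8 N up): the bottle is on the floor. Release and rise.

```bash
python3 -m creep '[[[0,0,0],[0,0,0],32],[[0,0,0],[0,0,0],50],[[0,0,0],[0,0,0],55],[[0,0,0],[0,0,0],60],[[0,0,0],[0,0,-20],60],[[0,0,0],[0,0,-40],60],[[0,0,0],[0,0,-45],60],[[0,0,0],[0,0,-45],70]]' >/dev/null
python3 plan.py 0.646 0.2944 0.20 0.262
python3 - <<'E'
from m2 import *
m=camera_model("wrist");im=get_image("wrist");cv2.imwrite("pics/w6.png",im[:,:,::-1])
E
```

```text
t 11.15 pos [0.4794 0.1199 0.1625] yaw -0.192 tilt [-0.001 -0.   ] F [1.2 0.3 0.2] w 0.819 gf 0.0 q7 -0.11
turn first [-0.001  0.    -0.454] then shift mm [125.4 206.1 -37.5]
```

View pics/w6.png

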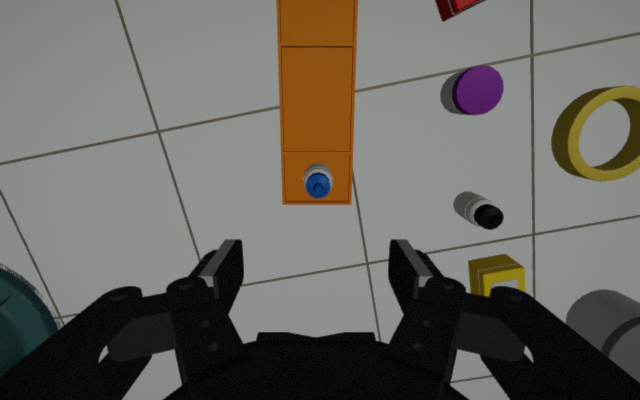

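The blue bottle stands upright in the short bay at (318,180). On to the slide box.

```bash
python3 -m creep '[[[0,0,-0.151],[0,0,-20],80],[[0,0,-0.151],[0,0,-20],80],[[0,0,-0.152],[0,0,-20],80],[[0,0,0],[20,34,0],80],[[0,0,0],[30,48,0],80],[[0,0,0],[30,48,0],80],[[0,0,0],[30,48,0],80],[[0,0,0],[15,28,0],80]]' 60 >/dev/null
python3 -m creep '[[[0,0,0],[0,0,0],80],[[0,0,0],[0,0,0],80],[[0,0,0],[0,0,0],80]]' >/dev/null
python3 plan.py 0.646 0.2944 0.08 0.262
python3 - <<'E'
from m2 import *
m=camera_model("wrist");im=get_image("wrist");cv2.imwrite("pics/w7.png",im[:,:,::-1])
run("pics/w7.png",m,G,["slide_box","sample_pot"])
E
```

```text
t 12.57 pos [0.6457 0.2925 0.2214] yaw 0.26 tilt [-0.001 -0.001] F [-0.1  0.2 -0.7] w 0.937 gf 0.0 q7 0.06
turn first [-0.001  0.    -0.002] then shift mm [  1.8   0.8 141.4]
slide_box joint [ 0.6465  0.2933 -0.002   0.258 ] 0.95 wrist z=0 [0.6467 0.2928 0.2555] rms 0.56
sample_pot joint [ 6.452e-01  1.775e-01 -4.000e-04] 0.91 wrist z=0 [0.6452 0.1767] rms 0.42
```

```bash
python3 -m creep '[[[0,0,-0.001],[0.5,1,30],80],[[0,0,0],[0,0,45],80],[[0,0,0],[0,0,45],80],[[0,0,0],[0,0,40],80],[[0,0,0],[0,0,30],80],[[0,0,0],[0,0,18],80],[[0,0,0],[0,0,0],80],[[0,0,0],[0,0,0],80]]' 60 >/dev/null
python3 plan.py 0.6465 0.2932 0.006 0.258
```

```text
t 13.62 pos [0.6485 0.295  0.0148] yaw 0.263 tilt [0.002 0.001] F [ 0.2  0.  -0.1] w 0.937 gf 0.0 q7 0.16
turn first [ 0.003 -0.     0.005] then shift mm [-1.2 -2.4  8.8]
```

```bash
python3 -m creep '[[[0,0,0.005],[-1.2,-2.4,8.5],80],[[0,0,0],[0,0,0],80],[[0,0,0],[0,0,0],60],[[0,0,0],[0,0,0],40],[[0,0,0],[0,0,0],40],[[0,0,0],[0,0,0],40],[[0,0,0],[0,0,0],40],[[0,0,0],[0,0,0],40]]' 50 >/dev/null
python3 plan.py 0.6465 0.2932 0.006 0.258
python3 -m creep '[[[0,0,0],[0,0,-5],40],[[0,0,0],[0,0,-20],40],[[0,0,0],[0,0,-30],40],[[0,0,0],[0,0,-30],40],[[0,0,0],[0,0,-30],40],[[0,0,0],[0,0,0],40],[[0,0,0],[0,0,0],40]]' >/dev/null
python3 plan.py 0.497 0.1998 0.12 -0.194
```

```text
t 14.62 pos [0.6453 0.2931 0.0048] yaw 0.258 tilt [-0. -0.] F [ 0.2 -0.9 -0.1] w 0.467 gf 0.0 q7 0.17
turn first [-0.  0.  0.] then shift mm [-0.2  1.2 -1.2]
t 15.5 pos [0.6449 0.2931 0.1201] yaw 0.258 tilt [-0.  0.] F [-0.2  0.4 -0.4] w 0.466 gf 0.0 q7 0.11
turn first [-0.    -0.     0.452] then shift mm [-1.200e+02 -1.272e+02  1.000e-01]
```

It closed to 40 mm with no force, so the box was missed. Look.

Run:
```python
from m2 import *
m=camera_model("wrist");im=get_image("wrist");cv2.imwrite("pics/w8.png",im[:,:,::-1])
im2=get_image("side");cv2.imwrite("pics/s8.png",im2[:,:,::-1])
run("pics/w8.png",m,G,["slide_box"])
ms=[camera_model("side")]
h,st,c=blob(im2,OBJ["slide_box"][1],(216,281));print(st,c)
w=get_image("wrist")
cv2.imwrite("pics/c8.png",np.hstack([im[:,:,::-1][:,:400],im2[:,:,::-1][:,120:520]]))
```

```text
slide_box joint [ 0.6466  0.2931 -0.0021  0.2541] 0.99 wrist z=0 [0.6466 0.2929 0.2524] rms 0.76
[193 257  46  49 945] [216.52380952 282.72592593]
```

View pics/c8.png

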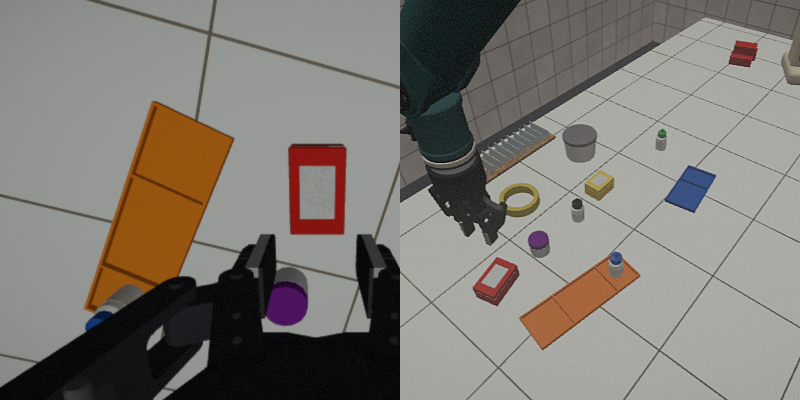

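The box is unmoved at (317,190). The gripper's nominal opening reads about 8–10 mm below the true gap (the 30 mm bottle read 22.7), so "40" just failed to touch. I go back and close further.

```bash
python3 -m creep '[[[0,0,0],[0,1.7,0],80],[[0,0,0],[0,0,0],80],[[0,0,0],[0,0,0],80],[[0,0,0],[0,0,30],80],[[0,0,0],[0,0,35],80],[[0,0,0],[0,0,30],80],[[0,0,0],[0,0,18],80],[[0,0,0],[0,0,0],80]]' 50 >/dev/null
python3 plan.py 0.6465 0.2932 0.006 0.256
python3 -m creep '[[[0,0,0],[0,0,0],60],[[0,0,0],[0,0,0],25],[[0,0,0],[0,0,0],25],[[0,0,0],[0,0,0],25],[[0,0,0],[0,0,0],25],[[0,0,0],[0,0,0],25],[[0,0,0],[0,0,0],25]]' >/dev/null
python3 plan.py 0.6465 0.2932 0.006 0.258
```

```text
t 16.65 pos [0.6459 0.2931 0.0055] yaw 0.258 tilt [-0.002 -0.001] F [0.1 0.8 0.2] w 0.94 gf 0.0 q7 0.17
turn first [-0.003  0.     0.002] then shift mm [-0.   0.6 -0.5]
t 17.52 pos [0.6469 0.2935 0.0067] yaw 0.258 tilt [-0. -0.] F [ 0.1  0.8 -0.7] w 0.295 gf 0.0 q7 0.17
turn first [-0.  0.  0.] then shift mm [-0.2 -0.4  0.7]
```

Run:
```python
from h import *
im=get_image("wrist");im2=get_image("side")
c=cv2.resize(im2[180:340,160:320],(400,400),interpolation=2)
cv2.imwrite("pics/c9.png",np.hstack([im[:,120:520],c])[:,:,::-1])
m=camera_model("wrist");print(-np.array(m["R"]).T@m["t"])
```

```text
[0.63031366 0.3579797  0.1869233 ]
```

View pics/c9.png

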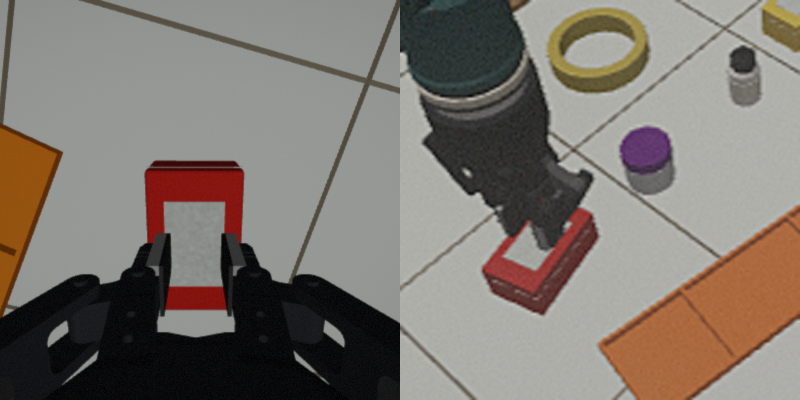

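The fingers closed above the box. Its top (z = 36 mm) is under the tips although the reported TCP is at z = 6.7 mm, so the real tips are 30 mm or more behind the reported TCP, and the bottle was held by its cap. I measure the offset by touching the box lid gently.

```bash
for i in 1; do
python3 -m creep '[[[0,0,0],[0,0,1.5],25],[[0,0,0],[0,0,0],25]]' | grep -E "ee_pos|^force"
python3 -m creep '[[[0,0,0],[0,0,1.5],25],[[0,0,0],[0,0,0],25]]' | grep -E "ee_pos|^force"
python3 -m creep '[[[0,0,0],[0,0,1.5],25],[[0,0,0],[0,0,0],25]]' | grep -E "ee_pos|^force"
done
```

```text
ee_pos: [0.6468, 0.2934, 0.0051]
force: [-0.2, 0.7, 0.3]
ee_pos: [0.6468, 0.2934, 0.0036]
force: [-0.9, 0.1, -0.8]
ee_pos: [0.6468, 0.2935, 0.0022]
force: [0.0, -0.7, 0.0]
```

```bash
python3 -m creep '[[[0,0,0],[0,0,1.5],25],[[0,0,0],[0,0,0],25]]' | grep -E "ee_pos|^force"
python3 -m creep '[[[0,0,0],[0,0,1.5],25],[[0,0,0],[0,0,0],25]]' | grep -E "ee_pos|^force"
python3 -m creep '[[[0,0,0],[0,0,1.5],25],[[0,0,0],[0,0,0],25]]' | grep -E "ee_pos|^force"
```

```text
ee_pos: [0.6468, 0.2934, 0.0006]
force: [0.3, 0.4, 0.3]
ee_pos: [0.6472, 0.2935, -0.0004]
force: [-0.2, -0.1, 2.9]
ee_pos: [0.6471, 0.2936, -0.0005]
force: [-3.7, -0.4, 10.1]
```

Run:
```python
from ray import *
m=camera_model("wrist");C=-np.array(m["R"]).T@m["t"]
# open-finger pad gap seen in w1: 188 px for 85 mm
print(C-np.array(state()["ee_pos"]), K(m)*85/188)
```

```text
[-0.01654548  0.06436052  0.1802368 ] 138.77115408315322
```

Contact at reported z≈0, so tip height ≈ reported z + 36 mm at this opening. For the box I want tips at about 12 mm, so reported z≈-27 mm.

```bash
python3 -m creep '[[[0,0,0],[0,0,-14],25],[[0,0,0],[0,0,0],60],[[0,0,0],[0,0,0],80],[[0,0,0],[0,0,0],80],[[0,0,0],[0,0,15],80],[[0,0,0],[0,0,15],80],[[0,0,0],[0,0,0],80]]' 50 >/dev/null
python3 plan.py 0.6465 0.2932 -0.027 0.256
```

```text
t 20.0 pos [ 0.6449  0.2928 -0.0208] yaw 0.258 tilt [-0.004 -0.002] F [-0.4  0.  -0.3] w 0.936 gf 0.0 q7 0.18
turn first [-0.004  0.001  0.002] then shift mm [-0.1  1.6  6.2]
```

```bash
python3 -m creep '[[[0,0,0],[0,1,6],80],[[0,0,0],[0,0,0],60],[[0,0,0],[0,0,0],40],[[0,0,0],[0,0,0],30],[[0,0,0],[0,0,0],30],[[0,0,0],[0,0,0],30],[[0,0,0],[0,0,0],30]]' 50 >/dev/null
python3 plan.py
python3 -m creep '[[[0,0,0],[0,0,-5],30],[[0,0,0],[0,0,-20],30],[[0,0,0],[0,0,-30],30],[[0,0,0],[0,0,-30],30],[[0,0,0],[0,0,-20],30],[[0,0,0],[0,0,0],30],[[0,0,0],[0,0,0],30]]' >/dev/null
python3 plan.py 0.497 0.1998 0.08 -0.194
```

```text
t 20.88 pos [ 0.6483  0.2938 -0.0238] yaw 0.258 tilt [0.001 0.   ] F [-0.4 -0.8  3.3] w 0.57 gf 54.7 q7 0.18
t 21.75 pos [0.6469 0.2937 0.08  ] yaw 0.258 tilt [-0.002 -0.   ] F [ 0.3 -0.2 -2. ] w 0.575 gf 54.3 q7 0.13
turn first [-0.002  0.     0.452] then shift mm [-121.  -128.9   -0. ]
```

Gripped: 49 mm, 54 N. Carry to the orange tray's middle bay.

```bash
python3 -m creep '[[[0,0,0.15],[0,0,0],30],[[0,0,0.151],[0,0,0],30],[[0,0,0.151],[0,0,0],30],[[0,0,0],[-25,-27,0],30],[[0,0,0],[-35,-37,0],30],[[0,0,0],[-35,-37,0],30],[[0,0,0],[-26,-28,0],30],[[0,0,0],[0,0,0],30]]' >/dev/null
python3 -m creep '[[[0,0,0],[0,0,0],30],[[0,0,0],[0,0,0],30]]' >/dev/null
python3 plan.py 0.497 0.1998 -0.018 -0.194
python3 - <<'E'
from ray import *
m=camera_model("wrist");im=get_image("wrist");cv2.imwrite("pics/w10.png",im[:,:,::-1])
E
```

```text
t 23.0 pos [0.4993 0.2007 0.0806] yaw -0.193 tilt [0.001 0.   ] F [ 0.5  0.8 -2.5] w 0.574 gf 54.2 q7 -0.1
turn first [ 0.001 -0.     0.001] then shift mm [-1.4 -2.  98.6]
```

View pics/w10.png

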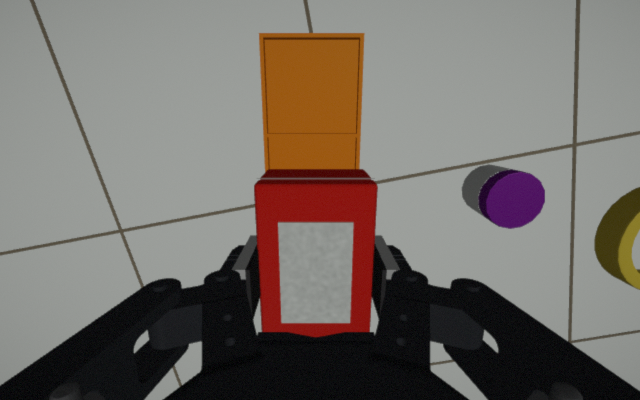

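The red box is held square. The tray's far rim is at row 34 (columns 261 to 364) and the pot divider at row 133 (266 to 360). I check them numerically and start down.

```bash
python3 - <<'E'
from ray import *
m=camera_model("wrist")
for p in((261,34),(364,34),(266,133),(360,133)): print(p,np.round(local(ray(m,p,.009),(.4968,.2076),-.194),1))
E
python3 -m creep '[[[0,0,0],[0,-1,25],30],[[0,0,0],[0,0,35],30],[[0,0,0],[0,0,22],30],[[0,0,0],[0,0,8],30],[[0,0,0],[0,0,2],30],[[0,0,0],[0,0,0],30],[[0,0,0],[0,0,0],30]]' >/dev/null
python3 plan.py 0.498 0.1998 -0.021 -0.194
```

```text
(261, 34) [-36.7 117.6]
(364, 34) [ 39.8 117.7]
(266, 133) [-35.9  45.6]
(360, 133) [39.7 45.6]
t 23.93 pos [ 0.4976  0.2004 -0.0104] yaw -0.194 tilt [0.001 0.001] F [ 1.2  0.4 -0.7] w 0.575 gf 54.1 q7 0.01
turn first [ 0.001 -0.001  0.   ] then shift mm [-0.5  0.5 10.6]
```

```bash
python3 -m creep '[[[0,0,0],[0,0.5,6],30],[[0,0,0],[0,0,0],30],[[0,0,0],[0,0,2],30],[[0,0,0],[0,0,0],30],[[0,0,0],[0,0,0],30]]' >/dev/null
python3 plan.py
python3 -m creep '[[[0,0,0],[0,0,1.5],30],[[0,0,0],[0,0,0],30],[[0,0,0],[0,0,0],30]]' >/dev/null
python3 plan.py
python3 -m creep '[[[0,0,0],[0,0,1.5],30],[[0,0,0],[0,0,0],30],[[0,0,0],[0,0,0],30]]' >/dev/null
python3 plan.py
```

```text
t 24.55 pos [ 0.4975  0.1999 -0.0192] yaw -0.194 tilt [-0. -0.] F [-0.1 -0.1 -1.8] w 0.573 gf 54.2 q7 0.02
t 24.93 pos [ 0.4975  0.2    -0.0207] yaw -0.194 tilt [-0. -0.] F [-0.6  0.2 -2.4] w 0.578 gf 54.2 q7 0.02
t 25.3 pos [ 0.4976  0.2    -0.0219] yaw -0.194 tilt [0. 0.] F [-0.4  0.7  4.5] w 0.571 gf 54.9 q7 0.02
```

Contact (4.5 N). Release, rise, and go to the pot.

```bash
python3 -m creep '[[[0,0,0],[0,0,0],55],[[0,0,0],[0,0,0],70],[[0,0,0],[0,0,0],75],[[0,0,0],[0,0,0],75],[[0,0,0],[0,0,-20],75],[[0,0,0],[0,0,-40],75],[[0,0,0],[0,0,-45],75],[[0,0,0],[0,0,0],75]]' >/dev/null
python3 plan.py 0.6452 0.1775 0.1 -0.194
```

```text
t 26.3 pos [0.4999 0.2007 0.0856] yaw -0.194 tilt [0.006 0.002] F [-0.1  0.1  0.1] w 0.877 gf 0.0 q7 -0.1
turn first [ 0.005 -0.004  0.   ] then shift mm [  5.2 147.  -14.4]
```

```bash
python3 -m creep '[[[0,0,0],[2,30,-8],75],[[0,0,0],[2,45,-8],75],[[0,0,0],[2,45,0],75],[[0,0,0],[1,28,0],75],[[0,0,0],[0,0,0],75],[[0,0,0],[0,0,0],75],[[0,0,0],[0,0,0],75]]' >/dev/null
python3 plan.py 0.6452 0.1775 -0.020 -0.194
python3 - <<'E'
from m2 import *
m=camera_model("wrist");im=get_image("wrist");cv2.imwrite("pics/w11.png",im[:,:,::-1])
run("pics/w11.png",m,G,["sample_pot"])
E
```

```text
t 27.18 pos [0.6422 0.1788 0.0982] yaw -0.193 tilt [-0.002  0.   ] F [-0.3  0.9 -0.4] w 0.875 gf 0.0 q7 -0.06
turn first [-0.002  0.     0.001] then shift mm [ -0.7   3.2 118.2]
sample_pot joint [ 0.645   0.177  -0.0017] 0.88 wrist z=0 [0.6451 0.1771] rms 0.38
```

```bash
python3 -m creep '[[[0,0,0],[-0.7,3,30],75],[[0,0,0],[0,0,40],75],[[0,0,0],[0,0,30],75],[[0,0,0],[0,0,18],75],[[0,0,0],[0,0,0],75],[[0,0,0],[0,0,0],75]]' 40 >/dev/null
python3 plan.py 0.645 0.1773 -0.026 -0.194
```

```text
t 27.98 pos [ 0.6479  0.1771 -0.018 ] yaw -0.194 tilt [0.002 0.   ] F [-0.5  0.4  0.3] w 0.874 gf 0.0 q7 0.03
turn first [ 0.002 -0.001  0.   ] then shift mm [-0.4 -2.8  8. ]
```

```bash
python3 -m creep '[[[0,0,0],[0,-2,7],75],[[0,0,0],[0,0,0],75],[[0,0,0],[0,0,0],55],[[0,0,0],[0,0,0],40],[[0,0,0],[0,0,0],30],[[0,0,0],[0,0,0],25],[[0,0,0],[0,0,0],25],[[0,0,0],[0,0,0],25]]' 40 >/dev/null
python3 plan.py
python3 -m creep '[[[0,0,0],[0,0,-5],25],[[0,0,0],[0,0,-20],25],[[0,0,0],[0,0,-30],25],[[0,0,0],[0,0,-30],25],[[0,0,0],[0,0,-20],25],[[0,0,0],[0,0,0],25],[[0,0,0],[0,0,0],25]]' >/dev/null
python3 plan.py 0.514 0.2876 0.08 -0.194
```

```text
t 28.98 pos [ 0.6453  0.1775 -0.0257] yaw -0.194 tilt [0.001 0.   ] F [-1.5  0.7  5.6] w 0.502 gf 40.8 q7 0.03
t 29.85 pos [0.644  0.1776 0.0781] yaw -0.194 tilt [-0.002 -0.   ] F [ 0.2 -1.   0.2] w 0.499 gf 40.7 q7 -0.04
turn first [-0.002  0.     0.   ] then shift mm [  82.9 -148.8   -1.9]
```

```bash
python3 -m creep '[[[0,0,0],[16,-29,0],25],[[0,0,0],[22,-40,0],25],[[0,0,0],[22,-40,0],25],[[0,0,0],[22,-39,0],25],[[0,0,0],[0,0,0],25],[[0,0,0],[0,0,0],25],[[0,0,0],[0,0,0],25]]' >/dev/null
python3 plan.py 0.514 0.2876 -0.018 -0.194
python3 -m creep '[[[0,0,0],[0,0,25],25],[[0,0,0],[0,0,35],25],[[0,0,0],[0,0,20],25],[[0,0,0],[0,0,8],25],[[0,0,0],[0,0,0],25],[[0,0,0],[0,0,0],25]]' >/dev/null
python3 plan.py 0.514 0.2876 -0.0235 -0.194
```

```text
t 30.73 pos [0.5166 0.2849 0.0786] yaw -0.196 tilt [ 0.001 -0.001] F [ 0.9  0.7 -0.6] w 0.503 gf 40.8 q7 -0.22
turn first [ 0.001  0.001 -0.002] then shift mm [ 2.1 -3.1 96.6]
t 31.48 pos [ 0.5164  0.2866 -0.0083] yaw -0.194 tilt [0.002 0.001] F [ 0.5 -0.4 -0.7] w 0.5 gf 40.8 q7 -0.13
turn first [ 0.001 -0.001 -0.   ] then shift mm [ 0.5 -2.5 15.2]
```

```bash
python3 -m creep '[[[0,0,0],[0.5,-2,7],25],[[0,0,0],[0,0,3],25],[[0,0,0],[0,0,2],25],[[0,0,0],[0,0,0],25],[[0,0,0],[0,0,0],25]]' >/dev/null
python3 plan.py
python3 -m creep '[[[0,0,0],[0,0,1.5],25],[[0,0,0],[0,0,0],25],[[0,0,0],[0,0,0],25]]' >/dev/null
python3 plan.py
python3 -m creep '[[[0,0,0],[0,0,1.2],25],[[0,0,0],[0,0,0],25],[[0,0,0],[0,0,0],25]]' >/dev/null
python3 plan.py
```

```text
t 32.1 pos [ 0.5137  0.2873 -0.0211] yaw -0.194 tilt [ 0. -0.] F [ 0.4  0.  -0.8] w 0.5 gf 40.8 q7 -0.12
t 32.48 pos [ 0.5136  0.2873 -0.0227] yaw -0.194 tilt [0. 0.] F [-0.7 -0.3 -1. ] w 0.501 gf 40.8 q7 -0.12
t 32.85 pos [ 0.5137  0.2873 -0.0237] yaw -0.194 tilt [0. 0.] F [-0.7 -0.2  2.1] w 0.5 gf 41.0 q7 -0.12
```

Contact. Release, rise, then move to the green bottle.

```bash
python3 -m creep '[[[0,0,0],[0,0,0.4],25],[[0,0,0],[0,0,0],50],[[0,0,0],[0,0,0],65],[[0,0,0],[0,0,0],70],[[0,0,0],[0,0,0],70],[[0,0,0],[0,0,-25],70],[[0,0,0],[0,0,-45],70],[[0,0,0],[0,0,-50],70]]' >/dev/null
python3 -m creep '[[[0,0,-0.163],[0,0,-30],70],[[0,0,-0.164],[0,0,-15],70],[[0,0,0],[0,0,0],70],[[0,0,0],[0,0,0],70]]' >/dev/null
python3 plan.py 0.640 -0.2905 0.15 0.133
python3 - <<'E'
from h import *
im=get_image("wrist");cv2.imwrite("pics/w12.png",im[:,:,::-1])
E
```

```text
t 34.35 pos [0.5129 0.2871 0.1399] yaw 0.131 tilt [-0.001 -0.001] F [-0.5 -0.2 -0.2] w 0.818 gf 0.0 q7 -0.04
turn first [-0.001  0.    -0.002] then shift mm [-589.3   49.4  -10.1]
```

```bash
python3 -m creep '[[[0,0,0],[-25,2,-5],70],[[0,0,0],[-45,4,-5],70],[[0,0,0],[-50,4,0],70],[[0,0,0],[-50,4,0],70],[[0,0,0],[-50,4,0],70],[[0,0,0],[-50,4,0],70],[[0,0,0],[-50,4,0],70],[[0,0,0],[-50,4,0],70]]' >/dev/null
python3 -m creep '[[[0,0,0],[-50,4,0],70],[[0,0,0],[-50,4,0],70],[[0,0,0],[-50,4,0],70],[[0,0,0],[-45,4,0],70],[[0,0,0],[-24,3,0],70],[[0,0,0],[0,0,0],70],[[0,0,0],[0,0,0],70],[[0,0,0],[0,0,0],70]]' >/dev/null
python3 plan.py 0.640 -0.2905 -0.019 0.133
python3 - <<'E'
from m2 import *
m=camera_model("wrist");im=get_image("wrist");cv2.imwrite("pics/w13.png",im[:,:,::-1])
run("pics/w13.png",m,G,["green_bottle","blue_tray"])
E
```

```text
t 36.4 pos [ 0.6405 -0.2871  0.1504] yaw 0.136 tilt [-0.001  0.002] F [-0.8  0.4  0.2] w 0.823 gf 0.0 q7 0.85
turn first [-0.    -0.002  0.003] then shift mm [ -3.3  -1.  169.4]
green_bottle joint [ 0.6404 -0.2933 -0.0024] 0.76 wrist z=0 [ 0.6405 -0.2928] rms 0.32
blue_tray joint [ 0.4829 -0.2051 -0.0119  0.1305] 2.16 wrist z=0 [ 0.4888 -0.2104  0.1344] rms 5.93
```

View pics/w13.png

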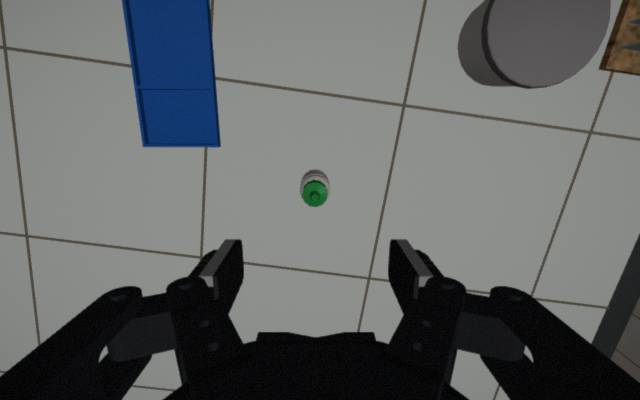

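The green cap is at (314,192). The blue tray's front rim is at row 147 (columns 143 to 219) and its divider at row 90 (137 to 215). I check the tray and descend on the bottle.

```bash
python3 - <<'E'
from ray import *
m=camera_model("wrist")
for p in((143,147),(219,147),(137,90),(215,90)): print(p,np.round(local(ray(m,p,.009),(.4864,-.1971),.132),1))
E
python3 -m creep '[[[0,0,0],[-4.5,-1,30],70],[[0,0,0],[0,0,40],70],[[0,0,0],[0,0,40],70],[[0,0,0],[0,0,30],70],[[0,0,0],[0,0,20],70],[[0,0,0],[0,0,0],70],[[0,0,0],[0,0,0],70]]' 25 >/dev/null
python3 plan.py 0.6404 -0.292 -0.024 0.133
```

```text
(143, 147) [-38.3 -76.9]
(219, 147) [ 40.7 -76.6]
(137, 90) [-36.3 -20.8]
(215, 90) [ 41.1 -20.5]
t 37.33 pos [ 0.6409 -0.295  -0.008 ] yaw 0.133 tilt [ 0.002 -0.001] F [ 0.2 -0.2  0.1] w 0.82 gf 0.0 q7 0.94
turn first [0.002 0.001 0.   ] then shift mm [ 3.1 -0.1 16. ]
```

```bash
python3 -m creep '[[[0,0,0],[3,0,15],70],[[0,0,0],[0,0,0],70],[[0,0,0],[0,0,0],40],[[0,0,0],[0,0,0],25],[[0,0,0],[0,0,0],15],[[0,0,0],[0,0,0],15],[[0,0,0],[0,0,0],15],[[0,0,0],[0,0,0],15]]' 25 >/dev/null
python3 plan.py
python3 -m creep '[[[0,0,0],[0,0,-5],15],[[0,0,0],[0,0,-20],15],[[0,0,0],[0,0,-30],15],[[0,0,0],[0,0,-35],15],[[0,0,0],[0,0,-25],15],[[0,0,0],[0,0,0],15],[[0,0,0],[0,0,0],15]]' >/dev/null
python3 plan.py 0.4934 -0.2426 0.09 0.133
```

```text
t 38.33 pos [ 0.6398 -0.292  -0.0238] yaw 0.133 tilt [ 0.001 -0.   ] F [-1.2  0.1  4.4] w 0.34 gf 25.0 q7 0.95
t 39.2 pos [ 0.6391 -0.291   0.0904] yaw 0.133 tilt [-0.001  0.001] F [-0.1  0.7 -0.5] w 0.341 gf 24.7 q7 0.89
turn first [-0.001 -0.001  0.   ] then shift mm [  67.3 -138.     0.4]
```

Gripped on the body (29 mm). Carry to the blue tray's short bay.

```bash
python3 -m creep '[[[0,0,0],[13,-27,0],15],[[0,0,0],[18,-37,0],15],[[0,0,0],[18,-37,0],15],[[0,0,0],[18,-37,0],15],[[0,0,0],[0,0,0],15],[[0,0,0],[0,0,0],15],[[0,0,0],[0,0,0],15]]' >/dev/null
python3 plan.py 0.4934 -0.2426 -0.015 0.133
python3 -m creep '[[[0,0,0],[0,0,25],15],[[0,0,0],[0,0,40],15],[[0,0,0],[0,0,25],15],[[0,0,0],[0,0,9],15],[[0,0,0],[0,0,0],15],[[0,0,0],[0,0,0],15]]' >/dev/null
python3 plan.py 0.4934 -0.2426 -0.0217 0.133
```

```text
t 40.08 pos [ 0.4954 -0.2439  0.0905] yaw 0.134 tilt [ 0.001 -0.001] F [-0.4 -0.1  0.5] w 0.339 gf 24.8 q7 0.96
turn first [0.001 0.001 0.001] then shift mm [  1.6  -1.8 105.5]
t 40.83 pos [ 0.4948 -0.2441 -0.0075] yaw 0.133 tilt [ 0.002 -0.001] F [ 0.3 -0.2 -1.1] w 0.341 gf 24.8 q7 1.06
turn first [0.002 0.001 0.   ] then shift mm [ 1.7 -1.2 14.2]
```

```bash
python3 -m creep '[[[0,0,0],[1.5,-1,7],15],[[0,0,0],[0,0,3],15],[[0,0,0],[0,0,2],15],[[0,0,0],[0,0,0],15],[[0,0,0],[0,0,0],15]]' >/dev/null
python3 plan.py
python3 -m creep '[[[0,0,0],[0,0,1.5],15],[[0,0,0],[0,0,0],15],[[0,0,0],[0,0,0],15]]' >/dev/null
python3 plan.py
python3 -m creep '[[[0,0,0],[0,0,1],15],[[0,0,0],[0,0,0],15],[[0,0,0],[0,0,0],15]]' >/dev/null
python3 plan.py
```

```text
t 41.45 pos [ 0.4927 -0.2423 -0.0202] yaw 0.133 tilt [ 0. -0.] F [-0.5 -0.3 -1. ] w 0.34 gf 24.8 q7 1.07
t 41.83 pos [ 0.4926 -0.2422 -0.0218] yaw 0.133 tilt [-0. -0.] F [ 0.3  0.2 -0.2] w 0.341 gf 24.8 q7 1.07
t 42.2 pos [ 0.4927 -0.2421 -0.022 ] yaw 0.133 tilt [0.001 0.   ] F [-1.3  0.7  5.9] w 0.34 gf 25.5 q7 1.07
```

Contact. Release, rise, then the cover-glass box.

```bash
python3 -m creep '[[[0,0,0],[0,0,0],35],[[0,0,0],[0,0,0],50],[[0,0,0],[0,0,0],60],[[0,0,0],[0,0,0],60],[[0,0,0],[0,0,-25],60],[[0,0,0],[0,0,-45],60],[[0,0,0],[0,0,-50],60],[[0,0,0.119],[0,0,-10],75]]' >/dev/null
python3 -m creep '[[[0,0,0],[0,0,0],80],[[0,0,0],[0,0,0],80]]' >/dev/null
python3 plan.py 0.663 -0.047 0.15 0.014
```

```text
t 43.45 pos [ 0.492  -0.2416  0.1064] yaw 0.016 tilt [-0.001  0.001] F [-0.2  0.  -0.8] w 0.936 gf 0.0 q7 0.86
turn first [-0.001 -0.001  0.002] then shift mm [192.2 173.7 -43.6]
```

```bash
python3 -m creep '[[[0,0,0],[22,20,-14],80],[[0,0,0],[38,34,-15],80],[[0,0,0],[38,34,-15],80],[[0,0,0],[38,34,0],80],[[0,0,0],[38,34,0],80],[[0,0,0],[19,17,0],80],[[0,0,0],[0,0,0],80],[[0,0,0],[0,0,0],80]]' >/dev/null
python3 plan.py 0.663 -0.047 -0.01 0.014
python3 - <<'E'
from m2 import *
m=camera_model("wrist");im=get_image("wrist");cv2.imwrite("pics/w14.png",im[:,:,::-1])
run("pics/w14.png",m,G,["cover_box"])
E
```

```text
t 44.45 pos [ 0.6609 -0.0498  0.1509] yaw 0.011 tilt [-0.002 -0.002] F [-0.5 -0.7  0.2] w 0.937 gf 0.0 q7 0.44
turn first [-0.002  0.002 -0.003] then shift mm [  2.8   2.1 160.9]
cover_box joint [ 0.6643 -0.0496 -0.0034  0.0149] 0.71 wrist z=0 [ 0.6644 -0.049   0.0128] rms 0.6
```

```bash
python3 -m creep '[[[0,0,-0.003],[0.5,2,30],80],[[0,0,0],[0,0,40],80],[[0,0,0],[0,0,40],80],[[0,0,0],[0,0,30],80],[[0,0,0],[0,0,20],80],[[0,0,0],[0,0,0],80],[[0,0,0],[0,0,0],80]]' 45 >/dev/null
python3 plan.py 0.664 -0.049 -0.026 0.014
```

```text
t 45.38 pos [ 0.6658 -0.0471 -0.0075] yaw 0.016 tilt [ 0.002 -0.001] F [0.4 1.8 0.3] w 0.937 gf 0.0 q7 0.55
turn first [0.002 0.001 0.002] then shift mm [-1.9 -1.8 18.5]
```

```bash
python3 -m creep '[[[0,0,0],[-1.8,-1.2,17.5],80],[[0,0,0],[0,0,0],80],[[0,0,0],[0,0,0],60],[[0,0,0],[0,0,0],45],[[0,0,0],[0,0,0],30],[[0,0,0],[0,0,0],30],[[0,0,0],[0,0,0],30],[[0,0,0],[0,0,0],30]]' 45 >/dev/null
python3 plan.py
python3 -m creep '[[[0,0,0],[0,0,-5],30],[[0,0,0],[0,0,-20],30],[[0,0,0],[0,0,-30],30],[[0,0,0],[0,0,-35],30],[[0,0,0],[0,0,-25],30],[[0,0,-0.119],[0,0,0],30],[[0,0,0],[0,0,0],30],[[0,0,0],[0,0,0],30]]' >/dev/null
python3 plan.py 0.4838 -0.1702 0.09 0.133
```

```text
t 46.38 pos [ 0.6643 -0.0482 -0.0258] yaw 0.017 tilt [ 0.001 -0.   ] F [-0.3  1.   4.4] w 0.532 gf 47.9 q7 0.57
t 47.38 pos [ 0.6633 -0.0479  0.0888] yaw 0.134 tilt [-0.001  0.   ] F [ 0.4 -0.7 -1.3] w 0.528 gf 47.4 q7 0.58
turn first [-0.001 -0.     0.001] then shift mm [ -97.4 -194.1   -1.2]
```

```bash
python3 -m creep '[[[0,0,0],[-13,-26,0],30],[[0,0,0],[-21,-42,0],30],[[0,0,0],[-21,-42,0],30],[[0,0,0],[-21,-42,0],30],[[0,0,0],[-20,-40,0],30],[[0,0,0],[0,0,0],30],[[0,0,0],[0,0,0],30],[[0,0,0],[0,0,0],30]]' >/dev/null
python3 plan.py 0.4838 -0.1702 -0.015 0.133
python3 -m creep '[[[0,0,0],[0,0,25],30],[[0,0,0],[0,0,40],30],[[0,0,0],[0,0,25],30],[[0,0,0],[0,0,8],30],[[0,0,0],[0,0,0],30],[[0,0,0],[0,0,0],30]]' >/dev/null
python3 plan.py 0.4838 -0.1702 -0.0238 0.133
```

```text
t 48.38 pos [ 0.488  -0.1684  0.0886] yaw 0.138 tilt [0.001 0.   ] F [ 0.4 -0.2 -1.1] w 0.529 gf 47.3 q7 0.86
turn first [0.001 0.    0.005] then shift mm [ -1.3  -4.5 103.6]
t 49.12 pos [ 0.4876 -0.1693 -0.0085] yaw 0.136 tilt [ 0.002 -0.001] F [-0.7 -0.4 -0.6] w 0.531 gf 47.3 q7 0.98
turn first [0.002 0.001 0.003] then shift mm [-0.4 -3.8 15.3]
```

```bash
python3 -m creep '[[[0,0,0.003],[0,-3.3,5],30],[[0,0,0],[0,0,5],30],[[0,0,0],[0,0,2],30],[[0,0,0],[0,0,0],30],[[0,0,0],[0,0,0],30]]' >/dev/null
python3 plan.py 0.4838 -0.1702 -0.0238 0.133
python3 -m creep '[[[0,0,0],[0,0,1.5],30],[[0,0,0],[0,0,0],30],[[0,0,0],[0,0,0],30]]' >/dev/null
python3 plan.py
python3 -m creep '[[[0,0,0],[0,0,1],30],[[0,0,0],[0,0,0],30],[[0,0,0],[0,0,0],30]]' >/dev/null
python3 plan.py
```

```text
t 49.75 pos [ 0.4834 -0.1697 -0.0213] yaw 0.133 tilt [ 0. -0.] F [ 0.4 -0.5 -0.8] w 0.524 gf 47.3 q7 0.99
turn first [ 0.  0. -0.] then shift mm [-0.6  0.4  2.5]
t 50.12 pos [ 0.4833 -0.1696 -0.0228] yaw 0.133 tilt [ 0. -0.] F [ 0.3  0.4 -0.1] w 0.529 gf 47.3 q7 0.99
t 50.5 pos [ 0.4833 -0.1696 -0.0238] yaw 0.133 tilt [-0.  0.] F [-0.4 -0.9 -1.1] w 0.525 gf 47.4 q7 1.0
```

```bash
python3 -m creep '[[[0,0,0],[0,0,0.8],30],[[0,0,0],[0,0,0],30],[[0,0,0],[0,0,0],30]]' >/dev/null
python3 plan.py
python3 -m creep '[[[0,0,0],[0,0,0.8],30],[[0,0,0],[0,0,0],30],[[0,0,0],[0,0,0],30]]' >/dev/null
python3 plan.py
```

```text
t 50.88 pos [ 0.4833 -0.1696 -0.0239] yaw 0.133 tilt [0. 0.] F [-1.   0.5  7. ] w 0.525 gf 48.3 q7 1.0
t 51.25 pos [ 0.4833 -0.1696 -0.0239] yaw 0.133 tilt [0.001 0.001] F [-2.3  1.5 14.9] w 0.529 gf 49.3 q7 1.0
```

Seated. Back off the press, release, rise clear and check.

```bash
python3 -m creep '[[[0,0,0],[0,0,-0.8],30],[[0,0,0],[0,0,0],50],[[0,0,0],[0,0,0],65],[[0,0,0],[0,0,0],70],[[0,0,0],[0,0,0],70],[[0,0,0],[0,0,-20],70],[[0,0,0],[0,0,-45],70],[[0,0,0],[0,0,-50],70]]' >/dev/null
python3 -m creep '[[[0,0,0],[-30,0,-50],70],[[0,0,0],[-50,0,-40],70],[[0,0,0],[-50,0,-20],70],[[0,0,0],[-30,0,0],70],[[0,0,0],[0,0,0],70],[[0,0,0],[0,0,0],70],[[0,0,0],[0,0,0],70]]' >/dev/null
python3 plan.py
python3 - <<'E'
from m2 import *
sc=get_image("scene");sd=get_image("side");wr=get_image("wrist")
m=camera_model("wrist");cv2.imwrite("pics/wf.png",wr[:,:,::-1])
cv2.imwrite("pics/f1.png",np.hstack([cv2.resize(sc[80:330,190:520],(400,303),interpolation=2),cv2.resize(sd[110:360,190:440],(303,303),interpolation=2)])[:,:,::-1])
ms=[camera_model("scene"),camera_model("side")]
for n,g in dict(slide_box=(.4975,.2,-.194),cover_box=(.4833,-.17,.133),sample_pot=(.5137,.2873),blue_bottle=(.48,.12),green_bottle=(.4927,-.2422)).items():
    P,hr,sym=OBJ[n];p0=np.r_[g[:2],.002,g[2] if len(g)>2 else 0]
    try:
        r,e=fit(P,ms,[blob(i,hr if n!="blue_bottle" else (100,125),proj(mm,place(P,p0)).mean(0))[0] for i,mm in zip((sc,sd),ms)],p0,sym);print(n,np.round(r,4),round(e,2))
    except Exception as ex: print(n,ex)
E
```

```text
t 53.12 pos [ 0.5042 -0.325   0.1988] yaw 0.135 tilt [-0.001  0.002] F [-0.   0.1 -0.7] w 0.822 gf 0.0 q7 0.99
slide_box [ 0.4968  0.2014 -0.     -0.1933] 0.96
cover_box [ 0.4829 -0.17    0.      0.1318] 0.76
sample_pot [0.5131 0.2884 0.0008] 0.81
blue_bottle [4.806e-01 1.212e-01 4.000e-04] 0.57
green_bottle [ 0.492  -0.2417  0.0005] 0.78
```

View pics/f1.png

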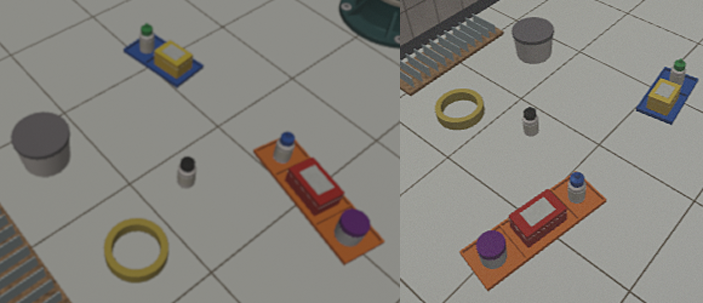

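Both final views show all five items upright and centred in their bays, about 2 mm higher than before (the tray floor). The black bottle, tape and tub still stand where they were, and the robot is clear.

```bash
python3 -c "
from station import *
print(finish_job())"
```

```text
the job is handed in; nothing more can be done
None
```

Both field kits are made up and handed in at about 53 s: the last views show all five items upright in their bays and the black bottle, tape and tub untouched, though the blue bottle was carried by its cap and the first slide-box grasp missed and was redone.

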